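# Hang the bench timer on the retort stand

### The arm

A 7-joint arm with a two-finger parallel gripper is mounted at the origin on the work surface. World frame = base frame: x ahead of the robot, y to its left, z up, the work surface at z = 0. Lengths are in m, angles in rad, forces in N, time in s.
With the tool pointing down it reaches from about 0.425 to 0.875 m from the base axis. Payload 4.7 kg.
Tool frame: the origin (TCP) lies at the very end of the fingers, on their centre line; the grasp point (between the pads) lies robot.pinch_z behind it (robot.pinch_z is the distance from the TCP to the grasp point, in m); z points along the fingers, y is the line along which they close (so a half turn about z gives the same grasp; the last joint's range is limited). The gripper opens to 87 mm and grips with 3 to 60 N. Pads are 19 mm wide; open, the fingers measure 117 mm over their backs; the gripper's body (75 mm by 190 mm) begins 51 mm behind the grasp point.
Start: joints at [1.2, 0.321, -0.07, 1.45, 0.023, 1.371, -0.057], TCP at [0.244, -0.602, 0.223] pointing down, gripper open.
Joint ranges: [-2.86, 2.86], [-0.3, 2.09], [-1.38, 1.24], [0.06, 2.45], [-1.56, 4.7], [0.09, 2.05], [-2.69, 2.69]. Speed limits (rad/s): [2.57, 2.57, 3.14, 3.14, 3.14, 3.14, 3.14].

### API

Orientations are given as a rotation vector (axis times angle).
In Python, from cell import robot gives the robot as it stands.
- The arm moves only by the tool send_rows, never from a script. Its argument "targets" is a list of rows, each a list of 3 entries, a list of its own where there are three numbers: the turn, a rotation vector about the tool's x, y, z in degrees, then the shift along the tool's x, y, z in m, then the opening, from -1 (shut) to 1 (fully open). A call has 1 to 5 rows; each row is the pose to reach, as a shift and turn from the pose commanded when the call began, along the tool's axes at that moment; what a row does not reach only later rows make up. A row lasts 1/10 s, in which the tool goes at most 50 mm and 8.59 degrees, less where a joint would pass 70% of its speed; a pose out of reach is approached as far as the arm can. A call with a gripper value outside its range is refused whole. The fingers move at their own pace and stop on an object; "squeeze" is the grip in N (left out, the last holds). Time passes only in rows, so rows that repeat a pose let the fingers close. It gives the time, the measured TCP pose, the force, the opening and the grip force at its end, in the units of the state.
- robot.get_state(): the state, without advancing time (a new reading comes with each control period).
- robot.read_camera(name): name is "scene" or "side" or "wrist"; returns the picture (420x560x3 uint8, red, green, blue); there is no depth.
- robot.camera_model(name): a dict with "fx", "fy", "cx", "cy" (pixels), "dist" ([k1, k2, p1, p2, k3] as OpenCV has them; the pictures are not rectified), "R" (3x3) and "t" (3): a world point X has camera coordinates R X + t. Camera axes: x right, y down, z forward; pixel columns grow to the right and rows downward; lengths in m; the calibration is good to about 2 mm. A picture is of the moment at which its call begins: read the wrist's pose just before it. camera_model takes no time and is no camera call; for the wrist camera it gives the pose at the moment of the call.
- robot.sign_off(): hands the job in; it is judged then, once.
The state is a dict: "time": time; "qpos": joint angles; "joint_velocities": joint speeds; "joint_efforts": joint torques, N m; "eef_pos": TCP position; "orientation": TCP orientation; "wrist_force": force on the tool from outside, world axes, zero at the start; "moment": the same for the moment, N m; "grip_width": finger opening in m; "grip_force": force on a finger pad.
Only numpy, scipy, OpenCV 4.12 (cv2) and the standard library are available. Lean on these libraries where they do the work, as an engineer would, in place of code of your own. Each camera call takes 0.05 s, during which the arm holds its last target. There are 200 camera calls.

### The job

The bench timer is lying on its dial. Stand it upright on its foot on the bench and let go of it, then take it again and hang it by the slot in its head on the hook of the retort stand, dial facing outward, away from the stand's rod. Do not drop it or let it fall over, and leave the beaker, the bottle and the slide box where they are.

Things in the scene. Friction and masses are not known exactly. Their poses are not given: they have to be found in the camera images.
- timer: Loose black plastic timer, about 0.2 kg. Case 54 mm wide (y), 38 deep (x), 56 high (z), with a narrower head on top, total height 87; the sides are flat, 54 mm apart, over the whole height. Origin: centre of the flat foot's underside; z runs from foot to head, x from dial to back. It starts lying flat on its dial: x up, origin 19 mm above the bench, head within 1 rad of pointing along world -x.
- timer_slot_top (a point): Where the hook rod carries the timer: underside of the bar over its hanging slot, mid-width, mid-depth, 80 mm above the foot. The slot is 36 mm wide and runs right through the head along x from z = 56 to 80 mm; the bar over it is 7 mm high. The head is 54 mm wide and 14 mm deep (x -7 to +7 mm), its side posts flush with the case's sides. Axes as the timer's.
- timer_dial (a point): Centre of the timer's round white dial with black graduations and hand, on the case's -x face, 28 mm above the foot. The opposite face (+x) is the back: black with a grey battery cover. The centre of mass is about 31 mm above the foot in mid-depth: the timer stands alone, and rocks upright if let go with a foot edge on the bench and a lean under 15 degrees.
- stand: Retort stand, fixed. Foot plate 210 (x) by 130 (y) by 10 mm, origin at the centre of its underside, z up. A 12 mm steel rod stands at x = +70 mm and ends at z = 233 mm. An aluminium boss head on it (34 x 28 x 32 mm, centred at z = 200; thumbscrews reach to y = +37 and -33 mm) holds the hook rod, which points to the stand's -x. A 25 mm stub of the hook rod shows behind.
- stand_hook (a point): Where the timer's bar should rest: top of the level hook rod, at x = -18, y = 0, z = 203 mm in the stand's frame. The hook rod is 6 mm thick, axis at z = 200 mm, free from the boss head at x = +53 to its end at x = -40 mm, which is turned up: the upturned end's top is at z = 209 mm, x = -37 mm. Axes as the stand's; -x is outward.
- stand_rod (a point): Point on the axis of the stand's upright rod at the height of the hook (x = +70 mm, z = 200 mm in the stand's frame).
- beaker: Loose glass beaker, 54 mm across, 70 mm high; origin at the centre of its underside. Leave alone.
- bottle: Loose amber glass reagent bottle, 56 mm across, 120 mm high; origin at the centre of its underside. Leave alone.
- slide_box: Loose closed wooden slide box, 85 x 100 x 35 mm; origin at the centre of its underside. Leave alone. Farther right, out of the work area, stands a fixed white microscope, 342 mm high: keep the arm out of x 0.03 to 0.39 m, y below -0.51 m, under that height.

How it is judged:
By the outcome, as a careful person would: the job done as asked, in the order asked, and still so for the second after the job is handed in, with the robot touching nothing.
It also fails if it takes over 72 s, if anything falls off the work surface, if the arm or the gripper's body presses on something with over 40 N, if the wrist force passes 120 N, or if a joint passes its speed limit or range.

## Working session

There is one attempt and no reset: what is moved stays moved. The work goes in short steps, Python scripts to look and compute and a tool call to move; the robot and the scene stay as the last step left them, time stands still between calls to the robot, and variables do not carry over. Pictures are saved under pics/ and viewed, at most 10 in all, crops included, and the job is handed in when it is done.

Besides the shell and the picture viewer there is one more tool, called after ">>>" by a JSON object that holds its "fn" and its "kwargs". send_rows: Moves the arm, as the interface text tells. Its arguments: {"type":"object","properties":{"targets":{"type":"array","items":{"type":"array"}},"squeeze":{"type":"number"}},"required":["targets"]}

```bash
ls; mkdir -p pics
python3 - <<'E'
from cell import robot
import cv2,numpy as np
print(robot.pinch_z, robot.get_state())
a=[]
for n in ("scene","side"):
    im=robot.read_camera(n); cv2.imwrite(f"pics/{n}0.png",im[:,:,::-1]); m=robot.camera_model(n); print(n,m)
E
```

```text
pics
0.0187 {'time': 0.0, 'qpos': array([ 1.20009704,  0.32184049, -0.07008794,  1.45167356,  0.02256211,
        1.37080024, -0.05686094]), 'joint_velocities': array([-0.00109342, -0.0015236 , -0.00160619, -0.00115244,  0.00285855,
       -0.00016772, -0.00077443]), 'joint_efforts': array([ 2.22438493e-04, -4.91286206e+01, -4.03768821e-01, -3.12528920e+01,
       -6.38740626e-02,  4.37890913e-02,  1.86187690e-04]), 'eef_pos': array([ 0.24375156, -0.60196494,  0.22145089]), 'orientation': array([-3.08175289e+00, -6.00458487e-01,  6.73495353e-04]), 'wrist_force': array([ 0.29790732,  0.11589803, -0.2513269 ]), 'moment': array([-0.04981797,  0.03022709, -0.0120787 ]), 'grip_force': 0.0, 'grip_width': 0.08682901822773169}
scene {'fx': 468.3397380191075, 'fy': 468.3397380191075, 'cx': 280.7037447921124, 'cy': 207.27291671499347, 'dist': array([-0.04887345,  0.        ,  0.        ,  0.        ,  0.        ]), 'R': array([[-0.78578946,  0.61843666,  0.00842724],
       [ 0.37666251,  0.48930815, -0.78657669],
       [-0.49057138, -0.61490945, -0.61743509]]), 't': array([ 0.39381432, -0.11146163,  1.61180243])}
side {'fx': 379.94033284620946, 'fy': 379.94033284620946, 'cx': 273.09695071966104, 'cy': 214.15180640978613, 'dist': array([-0.07722835,  0.        ,  0.        ,  0.        ,  0.        ]), 'R': array([[-0.77442833, -0.63265073, -0.00371651],
       [-0.42496545,  0.52453448, -0.73774518],
       [ 0.46868446, -0.56975138, -0.67506906]]), 't': array([0.43385135, 0.30433401, 1.08308882])}
```

View pics/scene0.png

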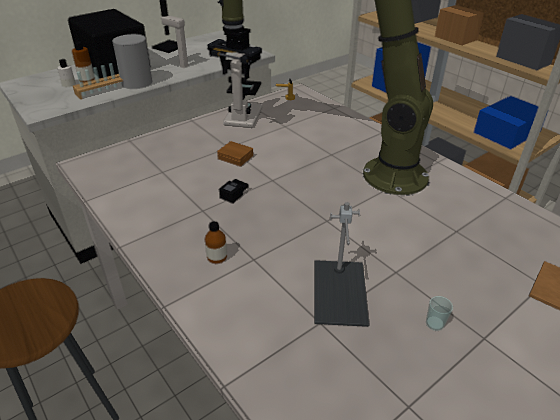

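View pics/side0.png

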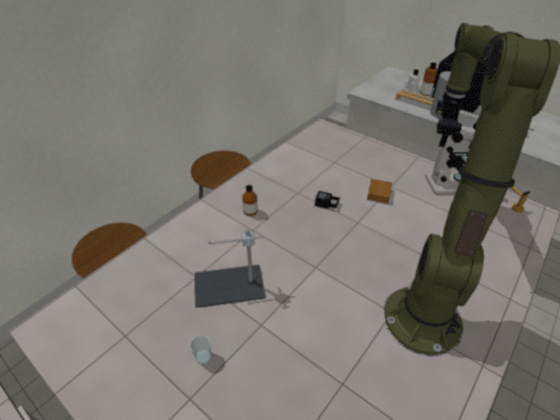

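The scene picture shows the timer at (233,190), slide box (235,153), bottle (215,243), stand plate around (341,293) with its boss at (346,213), and beaker at (438,313). The side picture shows the timer at (327,200), the boss at (248,239), the hook's end near (210,242) and the plate around (229,285).

```bash
cat > h.py <<'E'
from cell import robot
import cv2,numpy as np
from scipy.spatial.transform import Rotation as Ro
def ray(m,px):
    K=np.array([[m['fx'],0,m['cx']],[0,m['fy'],m['cy']],[0,0,1]])
    p=cv2.undistortPoints(np.array(px,float).reshape(-1,1,2),K,np.array(m['dist'])).reshape(-1,2)
    d=np.c_[p,np.ones(len(p))]@m['R']
    return -m['R'].T@m['t'],d
def plane(m,px,z):
    c,d=ray(m,px); return c+d*((z-c[2])/d[:,2])[:,None]
def proj(m,X):
    K=np.array([[m['fx'],0,m['cx']],[0,m['fy'],m['cy']],[0,0,1]])
    return cv2.projectPoints(np.array(X,float).reshape(-1,1,3),cv2.Rodrigues(m['R'])[0],np.array(m['t']).reshape(3,1),K,np.array(m['dist']))[0].reshape(-1,2)
def tri(ms,pxs):
    A=np.zeros((3,3));b=np.zeros(3)
    for m,p in zip(ms,pxs):
        c,d=ray(m,[p]);d=d[0]/np.linalg.norm(d[0]);P=np.eye(3)-np.outer(d,d);A+=P;b+=P@c
    return np.linalg.solve(A,b)
def dark(im,box,v=60):
    x0,y0,x1,y1=box; k=np.zeros(im.shape[:2],np.uint8)
    k[y0:y1,x0:x1]=(im[y0:y1,x0:x1].max(2)<v)*255
    k=cv2.morphologyEx(k,cv2.MORPH_CLOSE,np.ones((3,3)))
    c=max(cv2.findContours(k,cv2.RETR_EXTERNAL,cv2.CHAIN_APPROX_NONE)[0],key=cv2.contourArea)
    return c.reshape(-1,2)
E
python3 - <<'E'
from h import *
for n,bt,bs in (("scene",(205,170,265,210),(300,255,385,335)),("side",(305,180,350,215),(180,258,275,312))):
    im=cv2.imread(f"pics/{n}0.png");m=robot.camera_model(n)
    t=dark(im,bt); r=cv2.minAreaRect(plane(m,t,.02)[:,:2].astype(np.float32)); print(n,"timer",len(t),np.round(r[0],3),np.round(r[1],3),r[2])
    s=dark(im,bs,85); r=cv2.minAreaRect(plane(m,s,.01)[:,:2].astype(np.float32)); print("stand",np.round(r[0],4),np.round(r[1],3),r[2])
M=[robot.camera_model(n) for n in("scene","side")]
print("boss",tri(M,[(346,213),(248,239)]))
for k,px,z in(("bottle",[(215,260)],0),("beaker",[(436,325)],0),("box",[(235,150)],.035)): print(k,plane(M[0],px,z))
b=cv2.imread("pics/scene0.png")[180:350,290:400];c=cv2.imread("pics/side0.png")[215:315,180:290]
b=cv2.resize(b,None,fx=3.4,fy=3.4);c=cv2.resize(c,(400,364));o=np.zeros((580,780,3),np.uint8);o[:578,:374]=b;o[:364,380:780]=c;cv2.imwrite("pics/crop.png",o)
E
```

```text
scene timer 71 [ 0.506 -0.244] [0.111 0.085] 19.862215042114258
stand [0.5255 0.2729] [0.265 0.131] 48.645572662353516
side timer 77 [ 0.5   -0.248] [0.084 0.088] 23.10015106201172
stand [0.5169 0.2689] [0.207 0.134] 47.86638641357422
boss [0.4727487  0.21503135 0.20061957]
bottle [[ 0.71046658 -0.02451649  0.        ]]
beaker [[0.41140993 0.48666157 0.        ]]
box [[ 0.37626329 -0.42227228  0.035     ]]
```

View pics/crop.png

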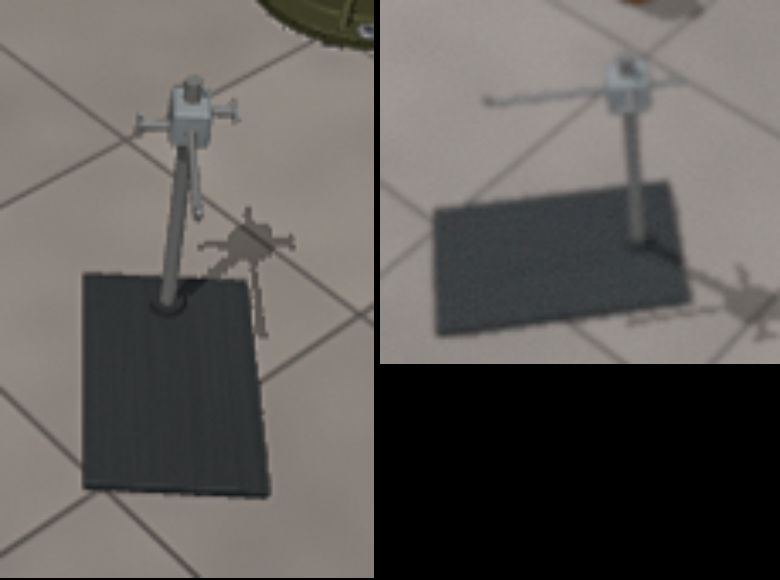

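The crop shows the boss at (190,115) and the hook end at (198,213), on the far side from the robot. The plate's long axis heads about 48° outward. I'll move above the timer and take a close look.

```bash
cat >> h.py <<'E'
def cur():
    s=robot.get_state(); return s['eef_pos'],Ro.from_rotvec(s['orientation']),s
def go(p=None,R=None):
    p0,R0,s=cur()
    p=p0 if p is None else np.array(p,float); R=R0 if R is None else R
    d=R0.inv().apply(p-p0); w=(R0.inv()*R).as_rotvec(degrees=True)
    print("turn",np.round(w,1),"shift",np.round(d,3),"rows>=",max(np.linalg.norm(d)/.05,np.linalg.norm(w)/8.59).__round__(1))
E
python3 - <<'E'
from h import *
p,R,s=cur(); print(np.round(R.as_matrix(),2))
m=robot.camera_model("wrist"); print("cam in tool",R.inv().apply(-m['R'].T@m['t']-p), (R.inv().as_matrix()@m['R'].T).round(3),m['fx'])
go([.45,-.25,.25])
E
```

```text
[[ 0.93  0.38 -0.  ]
 [ 0.38 -0.93  0.  ]
 [-0.   -0.   -1.  ]]
cam in tool [ 8.10673364e-02 -7.04758993e-05 -1.63027491e-01] [[ 0.    -0.956 -0.292]
 [ 1.     0.     0.001]
 [-0.001 -0.292  0.956]] 324.5873070561932
turn [0. 0. 0.] shift [ 0.323 -0.249 -0.028] rows>= 8.2
```

>>> {"fn": "send_rows", "kwargs": {"targets": [[[0, 0, 0], [0.05, -0.04, -0.028], 1], [[0, 0, 0], [0.09, -0.07, -0.028], 1], [[0, 0, 0], [0.13, -0.1, -0.028], 1], [[0, 0, 0], [0.165, -0.127, -0.028], 1], [[0, 0, 0], [0.2, -0.155, -0.028], 1]]}}

```text
time: 0.6
eef_pos: [0.3681, -0.3884, 0.2503]
orientation: [3.084, 0.601, -0.0]
wrist_force: [0.2, -0.4, -0.0]
grip_width: 0.0871
grip_force: 0.0
```

>>> {"fn": "send_rows", "kwargs": {"targets": [[[0, 0, 0], [0.04, -0.03, 0], 1], [[0, 0, 0], [0.08, -0.062, 0], 1], [[0, 0, 0], [0.123, -0.094, 0], 1], [[0, 0, 0], [0.123, -0.094, 0], 1], [[0, 0, 0], [0.123, -0.094, 0], 1]]}}

```text
time: 1.1
eef_pos: [0.4468, -0.2553, 0.2503]
orientation: [-3.082, -0.607, 0.001]
wrist_force: [-0.0, 0.1, 0.6]
grip_width: 0.0874
grip_force: 0.0
```

Run:
```python
from h import *
p,R,s=cur();m=robot.camera_model("wrist");im=robot.read_camera("wrist");cv2.imwrite("pics/w1.png",im[:,:,::-1])
print(p,s['qpos'].round(3),s['time'])
np.save("w1.npy",m,allow_pickle=True)
print(proj(m,[.5,-.247,.02]))
```

```text
[ 0.44681864 -0.25530819  0.25034009] [ 0.821  0.036 -0.361  1.729  0.013  1.379 -0.724] 1.1
[[293.14846271 138.67061642]]
```

View pics/w1.png

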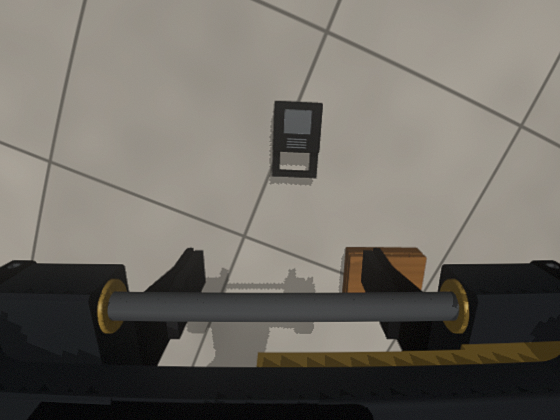

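The wrist picture shows the timer with its foot edge at the top, (275,100)–(322,103), and its slot and head at the bottom, (272,177)–(317,177). The battery cover is up.

Run:
```python
from h import *
im=cv2.imread("pics/w1.png");m=np.load("w1.npy",allow_pickle=True).item()
c=dark(im,(262,92,332,186),60)
P=cv2.boxPoints(cv2.minAreaRect(c.astype(np.float32)));print(P.round(1))
foot=plane(m,sorted(P.tolist(),key=lambda q:q[1])[:2],.038)
head=plane(m,sorted(P.tolist(),key=lambda q:q[1])[2:],.026)
f=foot.mean(0);h=head.mean(0);d=(h-f)[:2];print(f,h,np.linalg.norm(d),np.linalg.norm(foot[0]-foot[1]),np.linalg.norm(head[0]-head[1]))
e=foot[1]-foot[0]
print("head heading",np.degrees(np.arctan2(d[1],d[0])),"edge perp",np.degrees(np.arctan2(e[1],e[0])))
```

```text
[[270.9 175.4]
 [274.5 100.5]
 [322.1 102.8]
 [318.5 177.7]]
[ 0.54021858 -0.23566519  0.038     ] [ 0.45965981 -0.26585633  0.026     ] 0.08603034554207645 0.05259153847434643 0.05768858482323015
head heading -159.45542220514227 edge perp -70.20528660466087
```

```bash
cat >> h.py <<'E'
def tilted(head,a,flip=1):
    "tool z leans a deg from down towards heading; flip=1: tool x leans up along heading, -1: reversed"
    h=np.radians(head);a=np.radians(a);u=np.array([np.cos(h),np.sin(h),0]);k=np.array([0,0,1.])
    z=u*np.sin(a)-k*np.cos(a);x=flip*(u*np.cos(a)+k*np.sin(a));return Ro.from_matrix(np.c_[x,np.cross(z,x),z])
E
python3 - <<'E'
from h import *
R=tilted(20.2,45);z=R.as_matrix()[:,2];G=np.array([.498,-.251,.024])
for b in(.12,0): go(G+z*(.0187-b),R)
E
```

```text
turn [-0.7 45.1  1.8] shift [-0.021  0.011  0.155] rows>= 5.3
turn [-0.7 45.1  1.8] shift [0.064 0.014 0.239] rows>= 5.3
```

>>> {"fn": "send_rows", "kwargs": {"targets": [[[-0.1, 8, 0.3], [-0.004, 0.002, 0.03], 1], [[-0.3, 16, 0.6], [-0.008, 0.004, 0.06], 1], [[-0.4, 24, 1], [-0.012, 0.006, 0.09], 1], [[-0.5, 32, 1.3], [-0.016, 0.008, 0.11], 1], [[-0.6, 40, 1.6], [-0.02, 0.01, 0.13], 1]]}}

```text
time: 1.65
eef_pos: [0.4298, -0.2744, 0.1245]
orientation: [-2.821, -0.505, -0.968]
wrist_force: [0.2, 0.4, -0.8]
grip_width: 0.0871
grip_force: 0.0
```

Run:
```python
from h import *
p,R0,s=cur();print(p,R0.as_matrix()[:,2].round(3),s['qpos'].round(3))
R=tilted(20.2,45);z=R.as_matrix()[:,2];G=np.array([.498,-.251,.024])
for b in(.12,0): go(G+z*(.0187-b),R)
```

```text
[ 0.42976424 -0.27438537  0.12452381] [ 0.576  0.215 -0.789] [ 1.049e+00  2.000e-03 -9.300e-02  2.197e+00 -8.270e-01  9.390e-01
  2.460e-01]
turn [-0.2  7.1  0. ] shift [-0.017  0.002  0.023] rows>= 0.8
turn [-0.2  7.1  0. ] shift [-0.003  0.002  0.142] rows>= 2.8
```

>>> {"fn": "send_rows", "kwargs": {"targets": [[[-0.2, 5, 0], [-0.012, 0.002, 0.023], 1], [[-0.2, 7, 0], [-0.012, 0.002, 0.05], 1], [[-0.2, 7, 0], [-0.008, 0.002, 0.09], 1], [[-0.2, 7, 0], [-0.003, 0.002, 0.125], 1], [[-0.2, 7, 0], [-0.003, 0.002, 0.142], 1]]}}

```text
time: 2.15
eef_pos: [0.5111, -0.2429, 0.0084]
orientation: [-2.74, -0.494, -1.123]
wrist_force: [-0.8, -0.1, -0.2]
grip_width: 0.0873
grip_force: 0.0
```

>>> {"fn": "send_rows", "kwargs": {"targets": [[[0, 0, 0], [0, 0, 0], 1], [[0, 0, 0], [0, 0, 0], 0.2], [[0, 0, 0], [0, 0, 0], 0], [[0, 0, 0], [0, 0, 0], -0.3], [[0, 0, 0], [0, 0, 0], -0.5]], "squeeze": 20}}

```text
time: 2.65
eef_pos: [0.5115, -0.2437, 0.0117]
orientation: [-2.741, -0.497, -1.127]
wrist_force: [-0.4, 0.5, -0.6]
grip_width: 0.0629
grip_force: 0.0
```

Run:
```python
from h import *
p,R0,s=cur();print(p,R0.as_matrix()[:,2].round(3),s['qpos'].round(3),p-.0187*R0.as_matrix()[:,2])
im=robot.read_camera("wrist");im2=robot.read_camera("scene")[120:260,160:340]
cv2.imwrite("pics/w2.png",np.vstack([im[:,:,::-1]]));cv2.imwrite("pics/s2.png",im2[:,:,::-1])
```

```text
[ 0.51152958 -0.24372214  0.01166902] [ 0.659  0.247 -0.711] [ 0.994  0.306 -0.171  2.234 -1.244  0.708  0.66 ] [ 0.49921413 -0.24834956  0.02495836]
```

View pics/w2.png

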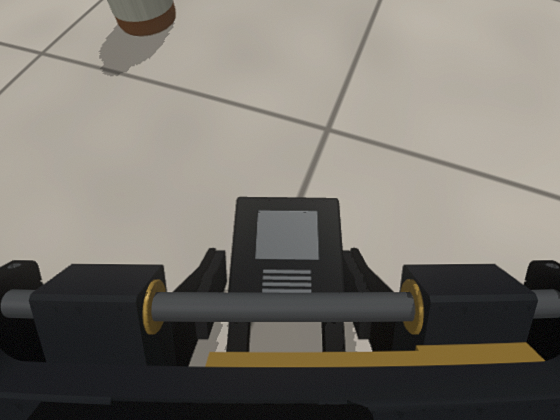

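The picture shows the pads at columns 215 and 350 straddling the case at 235–340, well centred and not yet closed. Closing.

>>> {"fn": "send_rows", "kwargs": {"targets": [[[0, 0, 0], [0, 0, 0], -0.5], [[0, 0, 0], [0, 0, 0], -0.5], [[0, 0, 0], [0, 0, 0], -0.5], [[0, 0, 0], [0, 0, 0], -0.5]], "squeeze": 20}}

```text
time: 3.15
eef_pos: [0.5119, -0.2436, 0.0115]
orientation: [-2.741, -0.497, -1.127]
wrist_force: [-3.3, -2.1, 5.9]
grip_width: 0.054
grip_force: 20.0
```

Run:
```python
from h import *
p,R0,s=cur();print(s['grip_width'],s['grip_force'],s['time'])
# timer in tool frame assumed: T z = -cos a*x... ; target upright, dial heading psi at place P
al=45;psi=-15
# lying tool = tilted(20.2,al,1): tool z leans al; final: timer upright, tool leans 90-al to dial, tool x reversed
Rf=tilted(psi,90-al,-1); z=Rf.as_matrix()[:,2]
for hgt in(.25,):
  P=np.array([.63,-.17,0]); go(P+[0,0,hgt]+z*.0187,Rf)
go(p+[0,0,.2])
```

```text
0.0539804395417871 19.96086717601429 3.15
turn [  -0.4  -34.3 -151.2] shift [ 0.263 -0.02  -0.056] rows>= 18.0
turn [0. 0. 0.] shift [ 0.141 -0.    -0.142] rows>= 4.0
```

Timer gripped. Lifting, then starting the turn in the air.

>>> {"fn": "send_rows", "kwargs": {"targets": [[[0, 0, 0], [0.02, 0, -0.02], -0.5], [[0, 0, 0], [0.05, 0, -0.05], -0.5], [[0, 0, 0], [0.08, 0, -0.08], -0.5], [[0, 0, 0], [0.11, 0, -0.11], -0.5], [[0, 0, 0], [0.14, 0, -0.14], -0.5]], "squeeze": 25}}

```text
time: 3.65
eef_pos: [0.5119, -0.2414, 0.2091]
orientation: [-2.74, -0.498, -1.122]
wrist_force: [1.3, 0.2, -2.2]
grip_width: 0.054
grip_force: 24.9
```

>>> {"fn": "send_rows", "kwargs": {"targets": [[[0, -1.8, -8], [0, 0, 0], -0.5], [[0, -3.6, -16], [0, 0, 0], -0.5], [[0, -5.4, -24], [0, 0, 0], -0.5], [[0, -7.3, -32], [0, 0, 0], -0.5], [[0, -9.1, -40], [0, 0, 0], -0.5]]}}

```text
time: 4.15
eef_pos: [0.5121, -0.2416, 0.2073]
orientation: [2.47, 1.421, 0.904]
wrist_force: [-0.1, 0.3, -2.6]
grip_width: 0.054
grip_force: 24.9
```

>>> {"fn": "send_rows", "kwargs": {"targets": [[[0, -1.8, -8], [0, 0, 0], -0.5], [[0, -3.6, -16], [0, 0, 0], -0.5], [[0, -5.4, -24], [0, 0, 0], -0.5], [[0, -7.3, -32], [0, 0, 0], -0.5], [[0, -9.1, -40], [0, 0, 0], -0.5]]}}

```text
time: 4.65
eef_pos: [0.512, -0.2414, 0.2071]
orientation: [1.76, 2.0, 0.535]
wrist_force: [-0.6, -0.1, -1.8]
grip_width: 0.0541
grip_force: 24.9
```

Run:
```python
from h import *
p,R0,s=cur();print(p,s['qpos'].round(2),s['grip_width'],s['grip_force'],R0.as_matrix()[:,2].round(2))
Rf=tilted(-15,45,-1); z=Rf.as_matrix()[:,2]
go(np.array([.63,-.17,.25])+z*.0187,Rf)
```

```text
[ 0.51199607 -0.24135383  0.2071443 ] [ 0.85 -0.17 -0.22  2.12 -0.54  0.77  1.06] 0.054104988745845156 24.94272209252813 [ 0.55  0.01 -0.84]
turn [ -0.3 -16.6 -70.7] shift [0.051 0.133 0.047] rows>= 8.5
```

>>> {"fn": "send_rows", "kwargs": {"targets": [[[0, -1.8, -7.5], [0.005, 0.013, 0.005], -0.5], [[0, -3.5, -15], [0.01, 0.026, 0.01], -0.5], [[0, -5.3, -22.5], [0.015, 0.04, 0.014], -0.5], [[0, -7, -30], [0.02, 0.053, 0.019], -0.5], [[0, -8.6, -36.5], [0.025, 0.066, 0.023], -0.5]]}}

```text
time: 5.15
eef_pos: [0.5769, -0.2081, 0.2221]
orientation: [1.026, 2.28, 0.184]
wrist_force: [-0.7, -0.1, -2.2]
grip_width: 0.0537
grip_force: 24.9
```

Run:
```python
from h import *
p,R0,s=cur();print(p,s['qpos'].round(2))
Rf=tilted(-15,45,-1); z=Rf.as_matrix()[:,2]
go(np.array([.63,-.17,.25])+z*.0187,Rf)
go(np.array([.63,-.17,.12])+z*.0187,Rf)
```

```text
[ 0.57686736 -0.20807194  0.22213356] [ 0.75 -0.17 -0.35  2.12 -0.32  0.56  1.33]
turn [ -0.3  -8.1 -34.2] shift [-0.015  0.071  0.023] rows>= 4.1
turn [ -0.3  -8.1 -34.2] shift [0.048 0.023 0.127] rows>= 4.1
```

>>> {"fn": "send_rows", "kwargs": {"targets": [[[0, -1.8, -7.5], [-0.003, 0.018, 0.006], -0.5], [[-0.1, -3.5, -15], [-0.008, 0.036, 0.012], -0.5], [[-0.2, -5.3, -22.5], [-0.012, 0.054, 0.018], -0.5], [[-0.3, -7, -30], [-0.015, 0.071, 0.023], -0.5], [[-0.3, -8.1, -34.2], [-0.015, 0.071, 0.023], -0.5]]}}

```text
time: 5.65
eef_pos: [0.6442, -0.1715, 0.2378]
orientation: [0.306, 2.339, -0.126]
wrist_force: [-0.2, 0.2, -3.0]
grip_width: 0.0539
grip_force: 24.9
```

```bash
python3 - <<'E'
from h import *
p,R0,s=cur();print(p,s['qpos'].round(2),R0.as_matrix()[:,2].round(3),s['wrist_force'])
Rf=tilted(-15,45,-1); z=Rf.as_matrix()[:,2]
go(np.array([.63,-.17,.25])+z*.0187,Rf)
go(np.array([.63,-.17,.06])+z*.0187,Rf)
a=robot.read_camera("side");b=robot.read_camera("scene")
for n,c in(("side",a),("scene",b)):
    u,v=proj(robot.camera_model(n),p)[0].astype(int);print(n,u,v)
    cv2.imwrite(f"pics/{n}3.png",cv2.resize(c[max(v-80,0):v+60,max(u-90,0):u+90,::-1],None,fx=3,fy=3,interpolation=cv2.INTER_CUBIC))
E
python3 -c "
import cv2,numpy as np
a=cv2.imread('pics/side3.png');b=cv2.imread('pics/scene3.png');a=cv2.resize(a,(400,311));b=cv2.resize(b,(400,311));cv2.imwrite('pics/c3.png',np.hstack([a,b]))"
```

```text
[ 0.64415949 -0.17153468  0.23779965] [ 0.68 -0.13 -0.45  2.12 -0.06  0.35  1.57] [ 0.684 -0.182 -0.707] [-0.21075725  0.23525637 -2.99176186]
turn [0.1 0.  0. ] shift [ 0.001 -0.002  0.   ] rows>= 0.1
turn [0.1 0.  0. ] shift [ 0.136 -0.002  0.134] rows>= 3.8
side 285 146
scene 200 155
```

View pics/c3.png

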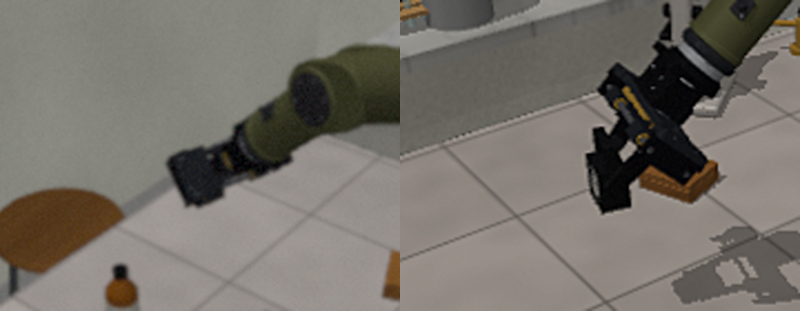

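In the right half the white dial (595,185) faces outward with the timer upright in the gripper. The left half shows the gripper clear of the bottle (120,290). Lowering.

>>> {"fn": "send_rows", "kwargs": {"targets": [[[0, 0, 0], [0.034, 0, 0.034], -0.5], [[0, 0, 0], [0.068, 0, 0.068], -0.5], [[0, 0, 0], [0.1, 0, 0.1], -0.5], [[0, 0, 0], [0.125, 0, 0.125], -0.5], [[0, 0, 0], [0.14, 0, 0.14], -0.5]]}}

```text
time: 6.25
eef_pos: [0.6401, -0.1916, 0.1227]
orientation: [0.34, 2.338, -0.171]
wrist_force: [-0.3, -0.5, -2.1]
grip_width: 0.0536
grip_force: 24.9
```

>>> {"fn": "send_rows", "kwargs": {"targets": [[[0, 0, 0], [0.001, 0, 0.001], -0.5], [[0, 0, 0], [0.002, 0, 0.002], -0.5], [[0, 0, 0], [0.002, 0, 0.002], -0.5]]}}

```text
time: 6.55
eef_pos: [0.6415, -0.1912, 0.1223]
orientation: [0.337, 2.335, -0.171]
wrist_force: [-0.2, -0.4, -2.3]
grip_width: 0.0537
grip_force: 24.9
```

Run:
```python
from h import *
p,R0,s=cur();print(p,p-.0187*R0.as_matrix()[:,2],R0.as_matrix()[:,2].round(3),s['wrist_force'],s['moment'],s['time'])
```

```text
[ 0.64149001 -0.19117449  0.1222763 ] [ 0.62888829 -0.18702297  0.13545399] [ 0.674 -0.222 -0.705] [-0.18633437 -0.36207303 -2.29027082] [ 0.4837697   1.06454438 -0.00336386] 6.55
```

Run:
```python
from h import *
p,R0,s=cur();print(s['qpos'].round(3),s['joint_velocities'].round(3))
```

```text
[ 0.753  0.065 -0.553  2.225  0.97   0.13   0.578] [ 0.001 -0.009 -0.004 -0.007 -0.006 -0.001  0.012]
```

>>> {"fn": "send_rows", "kwargs": {"targets": [[[0, 0, 0], [-0.01, 0, -0.01], -0.5], [[0, 0, 0], [-0.02, 0, -0.02], -0.5], [[0, 0, 0], [-0.02, 0, -0.02], -0.5], [[0, 0, 0], [-0.02, 0, -0.02], -0.5]]}}

```text
time: 6.95
eef_pos: [0.6416, -0.191, 0.151]
orientation: [0.336, 2.334, -0.173]
wrist_force: [-0.2, -0.4, -3.1]
grip_width: 0.0539
grip_force: 24.9
```

Run:
```python
from h import *
p,R0,s=cur();print(p,s['qpos'].round(3),R0.as_matrix()[:,2].round(3))
m=robot.camera_model("scene")
print(proj(m,[[.7,-.3,0],[.78,-.35,0],[.9,-.3,0]]))
Rf=tilted(-23,45,-1); z=Rf.as_matrix()[:,2]
go(np.array([.71,-.30,.15])+z*.0187,Rf)
```

```text
[ 0.64158709 -0.19104395  0.15096938] [ 0.874  0.014 -0.665  2.2    0.538  0.166  1.001] [ 0.674 -0.223 -0.704]
[[170.83117127 209.01202907]
 [140.10298747 210.84875727]
 [109.39827149 234.99555333]]
turn [3.3 0.3 5.2] shift [-0.066 -0.085  0.09 ] rows>= 2.8
```

>>> {"fn": "send_rows", "kwargs": {"targets": [[[0.8, 0, 1.3], [-0.016, -0.021, 0.022], -0.5], [[1.6, 0.1, 2.6], [-0.033, -0.042, 0.045], -0.5], [[2.4, 0.2, 3.9], [-0.05, -0.063, 0.067], -0.5], [[3.3, 0.3, 5.2], [-0.066, -0.085, 0.09], -0.5], [[3.3, 0.3, 5.2], [-0.066, -0.085, 0.09], -0.5]]}}

```text
time: 7.45
eef_pos: [0.7224, -0.3094, 0.1334]
orientation: [0.477, 2.319, -0.197]
wrist_force: [-0.3, -0.7, -3.5]
grip_width: 0.0538
grip_force: 24.9
```

Run:
```python
from h import *
p,R0,s=cur();print(p,s['qpos'].round(3),R0.as_matrix()[:,2].round(3))
Rf=tilted(-23,45,-1); z=Rf.as_matrix()[:,2]
go(np.array([.71,-.30,.053])+z*.0187,Rf)
```

```text
[ 0.72235107 -0.30941078  0.13336879] [ 0.815  0.292 -0.516  1.95   0.855  0.217  0.766] [ 0.648 -0.279 -0.709]
turn [-0.2 -0.2 -0.2] shift [0.067 0.004 0.065] rows>= 1.9
```

>>> {"fn": "send_rows", "kwargs": {"targets": [[[0, 0, 0], [0.015, 0.001, 0.015], -0.5], [[0, 0, 0], [0.03, 0.002, 0.03], -0.5], [[0, 0, 0], [0.045, 0.003, 0.045], -0.5], [[0, 0, 0], [0.06, 0.004, 0.06], -0.5], [[0, 0, 0], [0.066, 0.004, 0.065], -0.5]]}}

```text
time: 7.95
eef_pos: [0.7222, -0.3001, 0.051]
orientation: [0.469, 2.322, -0.197]
wrist_force: [-0.7, 0.0, -1.1]
grip_width: 0.0538
grip_force: 24.9
```

Run:
```python
from h import *
p,R0,s=cur();print(p,s['qpos'].round(3),R0.as_matrix()[:,2].round(3),p-.0187*R0.as_matrix()[:,2],s['wrist_force'])
```

```text
[ 0.72223187 -0.30013902  0.05097445] [ 0.552  0.383 -0.239  2.006  1.768  0.117 -0.184] [ 0.648 -0.276 -0.71 ] [ 0.71011955 -0.29498179  0.06425544] [-0.73699793  0.01764904 -1.09281602]
```

>>> {"fn": "send_rows", "kwargs": {"targets": [[[0, 0, 0], [-0.011, 0, 0.011], -0.5], [[0, 0, 0], [-0.022, 0, 0.022], -0.5], [[0, 0, 0], [-0.035, 0, 0.035], -0.5], [[0, 0, 0], [-0.031, 0, 0.039], -0.5], [[0, 0, 0], [-0.027, 0, 0.043], -0.5]]}}

```text
time: 8.45
eef_pos: [0.7683, -0.3205, 0.0404]
orientation: [0.471, 2.321, -0.197]
wrist_force: [0.4, 0.1, -3.5]
grip_width: 0.054
grip_force: 24.9
```

Run:
```python
from h import *
p,R0,s=cur();print(p,s['qpos'].round(3),R0.as_matrix().round(3),p-.0187*R0.as_matrix()[:,2],s['wrist_force'])
```

```text
[ 0.76828723 -0.32049135  0.04038725] [ 0.517  0.479 -0.202  1.887  1.595  0.112 -0.003] [[-0.654  0.391  0.648]
 [ 0.276  0.921 -0.277]
 [-0.705 -0.002 -0.709]] [ 0.75616567 -0.31531614  0.0536528 ] [ 0.35537946  0.10968698 -3.52496298]
```

>>> {"fn": "send_rows", "kwargs": {"targets": [[[0, 0, 0], [0.002, 0, 0.002], -0.5], [[0, 0, 0], [0.004, 0, 0.004], -0.5], [[0, 0, 0], [0.005, 0, 0.005], -0.5], [[0, 0, 0], [0.005, 0, 0.005], -0.5]]}}

```text
time: 8.85
eef_pos: [0.7676, -0.3206, 0.0332]
orientation: [0.471, 2.322, -0.198]
wrist_force: [-0.2, 0.3, -2.8]
grip_width: 0.0538
grip_force: 24.9
```

>>> {"fn": "send_rows", "kwargs": {"targets": [[[0, 0, 0], [0.0007, 0, 0.0007], -0.5], [[0, 0, 0], [0.0014, 0, 0.0014], -0.5], [[0, 0, 0], [0.0014, 0, 0.0014], -0.5]]}}

```text
time: 9.15
eef_pos: [0.7681, -0.3215, 0.0325]
orientation: [0.472, 2.32, -0.199]
wrist_force: [-0.5, -0.3, -2.8]
grip_width: 0.0541
grip_force: 24.9
```

Run:
```python
from h import *
p,R0,s=cur();print(p,s['qpos'].round(3),p-.0187*R0.as_matrix()[:,2],s['wrist_force'],s['moment'])
```

```text
[ 0.76806944 -0.32152174  0.03253482] [ 0.545  0.495 -0.233  1.888  1.723  0.127 -0.118] [ 0.75594631 -0.31631705  0.0457874 ] [-0.49049569 -0.32109444 -2.83914726] [ 0.55873988  1.01288774 -0.01607676]
```

>>> {"fn": "send_rows", "kwargs": {"targets": [[[0, 0, 0], [0.0007, 0, 0.0007], -0.5], [[0, 0, 0], [0.0014, 0, 0.0014], -0.5], [[0, 0, 0], [0.0014, 0, 0.0014], -0.5]]}}

```text
time: 9.45
eef_pos: [0.768, -0.3216, 0.0305]
orientation: [0.472, 2.32, -0.199]
wrist_force: [0.7, -0.3, -3.3]
grip_width: 0.0542
grip_force: 24.9
```

>>> {"fn": "send_rows", "kwargs": {"targets": [[[0, 0, 0], [0.0007, 0, 0.0007], -0.5], [[0, 0, 0], [0.0007, 0, 0.0007], -0.5]]}}

```text
time: 9.65
eef_pos: [0.7683, -0.3216, 0.0299]
orientation: [0.472, 2.319, -0.199]
wrist_force: [0.1, 0.1, -2.7]
grip_width: 0.054
grip_force: 24.9
```

>>> {"fn": "send_rows", "kwargs": {"targets": [[[0, 0, 0], [0.0007, 0, 0.0007], -0.5], [[0, 0, 0], [0.0007, 0, 0.0007], -0.5]]}}

```text
time: 9.85
eef_pos: [0.7688, -0.3218, 0.0298]
orientation: [0.471, 2.318, -0.199]
wrist_force: [-1.4, -0.5, 2.4]
grip_width: 0.0537
grip_force: 24.9
```

Foot touched down (force −2.8 → +2.4 N). Releasing and backing off along the fingers.

>>> {"fn": "send_rows", "kwargs": {"targets": [[[0, 0, 0], [0, 0, 0], -0.1], [[0, 0, 0], [0, 0, 0], 0.5], [[0, 0, 0], [0, 0, 0], 1], [[0, 0, 0], [0, 0, 0], 1], [[0, 0, 0], [0, 0, 0], 1]]}}

```text
time: 10.35
eef_pos: [0.768, -0.3216, 0.0285]
orientation: [0.472, 2.32, -0.199]
wrist_force: [0.7, -0.2, -1.3]
grip_width: 0.0783
grip_force: 0.0
```

>>> {"fn": "send_rows", "kwargs": {"targets": [[[0, 0, 0], [0, 0, 0], 1], [[0, 0, 0], [0, 0, 0], 1], [[0, 0, 0], [0, 0, 0], 1], [[0, 0, 0], [0, 0, -0.01], 1], [[0, 0, 0], [0, 0, -0.02], 1]]}}

```text
time: 10.85
eef_pos: [0.7549, -0.3159, 0.0426]
orientation: [0.472, 2.32, -0.199]
wrist_force: [-0.7, -0.6, 0.3]
grip_width: 0.0869
grip_force: 0.0
```

>>> {"fn": "send_rows", "kwargs": {"targets": [[[0, 0, 0], [0, 0, -0.03], 1], [[0, 0, 0], [0, 0, -0.06], 1], [[0, 0, 0], [0, 0, -0.1], 1], [[0, 0, 0], [0, 0, -0.14], 1], [[0, 0, 0], [0, 0, -0.18], 1]]}}

```text
time: 11.35
eef_pos: [0.6524, -0.2732, 0.1583]
orientation: [0.477, 2.316, -0.198]
wrist_force: [0.5, -0.4, 1.5]
grip_width: 0.0873
grip_force: 0.0
```

Run:
```python
from h import *
p,R0,s=cur();print(p,s['qpos'].round(3),R0.as_matrix()[:,2].round(3))
Rf=tilted(-23,0,-1)
# look pose: tool down; TCP over timer back, height .25
go([.74,-.31,.25],Rf)
b=robot.read_camera("scene");u,v=proj(robot.camera_model("scene"),[.755,-.315,.04])[0].astype(int);print(u,v)
cv2.imwrite("pics/scene4.png",cv2.resize(b[v-60:v+60,u-80:u+80,::-1],None,fx=4,fy=4,interpolation=cv2.INTER_CUBIC))
```

```text
[ 0.65239766 -0.27324475  0.15826777] [ 1.042  0.104 -0.731  2.108  0.602  0.202  0.962] [ 0.65  -0.279 -0.707]
turn [-0.1 45.  -0.3] shift [-0.132  0.001  0.002] rows>= 5.2
150 203
```

View pics/scene4.png

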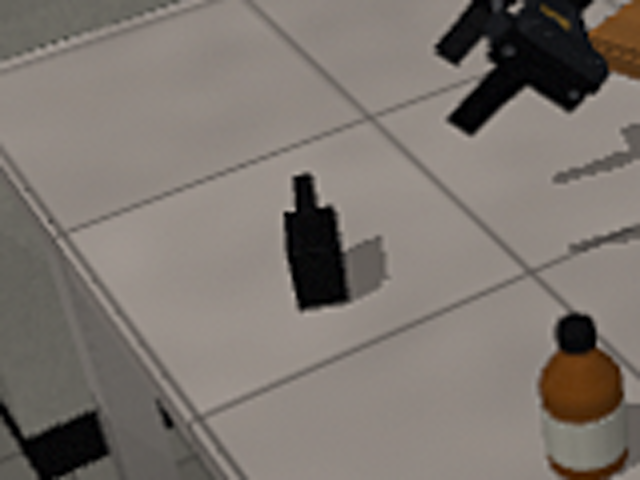

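The timer stands upright at (320,245), with the gripper clear. Turning the tool to point down for a look from above.

>>> {"fn": "send_rows", "kwargs": {"targets": [[[0, 8, 0], [-0.03, 0, -0.01], 1], [[0, 16, 0], [-0.055, 0, -0.01], 1], [[0, 24, 0], [-0.08, 0, -0.01], 1], [[0, 32, -0.2], [-0.105, 0.001, -0.005], 1], [[0, 40, -0.3], [-0.13, 0.001, 0], 1]]}}

```text
time: 11.9
eef_pos: [0.7345, -0.3104, 0.2483]
orientation: [0.592, 2.87, -0.069]
wrist_force: [1.9, 0.4, 1.7]
grip_width: 0.0871
grip_force: 0.0
```

>>> {"fn": "send_rows", "kwargs": {"targets": [[[0, 5, 0], [0, 0, 0], 1], [[0, 5, 0], [0, 0, 0], 1]]}}

```text
time: 12.1
eef_pos: [0.7365, -0.309, 0.2436]
orientation: [0.607, 2.954, -0.039]
wrist_force: [-0.5, 0.1, -0.7]
grip_width: 0.0872
grip_force: 0.0
```

Run:
```python
from h import *
p,R0,s=cur();m=robot.camera_model("wrist");im=robot.read_camera("wrist");cv2.imwrite("pics/w5.png",im[:,:,::-1]);np.save("w5.npy",m,allow_pickle=True)
print(p,s['qpos'].round(3),R0.as_matrix().round(3)[:,2],s['time'])
u=np.array([np.cos(np.radians(-23)),np.sin(np.radians(-23)),0]);v=np.array([-u[1],u[0],0]);c=np.array([.762,-.319,.087])
print(proj(m,[c+a*u*.007+b*v*.027 for a in(-1,1) for b in(-1,1)]).round(0))
```

```text
[ 0.73649203 -0.30898307  0.24355197] [ 0.791  0.644 -0.755  1.092  0.458  1.427  1.299] [ 0.118 -0.05  -0.992] 12.1
[[257. 196.]
 [310. 195.]
 [257. 208.]
 [309. 208.]]
```

View pics/w5.png

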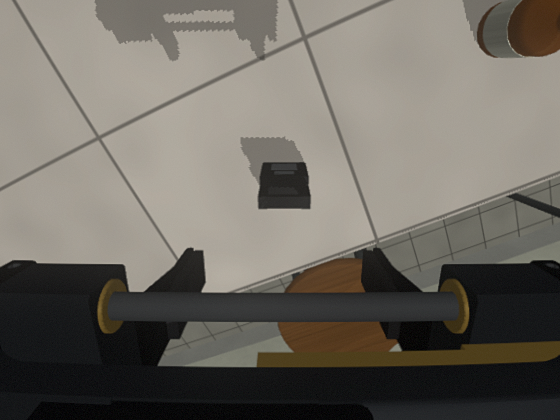

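The head's top is seen at columns 258–310, rows 196–208, as predicted (257–310, 195–208), so the position (0.762,−0.319), dial heading −23°, is confirmed.

Run:
```python
from h import *
go([.762,-.319,.15],tilted(-23,0,-1))
```

```text
turn [-0.   7.4 -0.1] shift [-0.016  0.     0.097] rows>= 2.0
```

>>> {"fn": "send_rows", "kwargs": {"targets": [[[0, 4, 0], [-0.01, 0, 0.03], 1], [[0, 7.4, 0], [-0.016, 0, 0.065], 1], [[0, 7.4, 0], [-0.016, 0, 0.097], 1], [[0, 7.4, 0], [-0.016, 0, 0.097], 1]]}}

```text
time: 12.55
eef_pos: [0.7574, -0.3182, 0.1453]
orientation: [-0.626, -3.071, 0.002]
wrist_force: [-1.1, 0.7, -0.5]
grip_width: 0.0871
grip_force: 0.0
```

Run:
```python
from h import *
p,R0,s=cur();print(p,s['qpos'].round(3),R0.as_matrix().round(3)[:,2])
go([.762,-.319,.0295],tilted(-23,0,-1))
```

```text
[ 0.75737474 -0.31822883  0.14527127] [ 0.701  0.839 -0.7    0.961  0.503  1.495  1.311] [-0.008  0.    -1.   ]
turn [-0.2 -0.4 -0. ] shift [-0.005  0.001  0.116] rows>= 2.3
```

>>> {"fn": "send_rows", "kwargs": {"targets": [[[0, -0.4, 0], [-0.003, 0.001, 0.025], 1], [[0, -0.4, 0], [-0.005, 0.001, 0.055], 1], [[0, -0.4, 0], [-0.005, 0.001, 0.085], 1], [[0, -0.4, 0], [-0.005, 0.001, 0.105], 1], [[0, -0.4, 0], [-0.005, 0.001, 0.115], 1]]}}

```text
time: 13.05
eef_pos: [0.7645, -0.3204, 0.0374]
orientation: [0.627, 3.07, -0.005]
wrist_force: [0.5, -0.0, 0.0]
grip_width: 0.0872
grip_force: 0.0
```

>>> {"fn": "send_rows", "kwargs": {"targets": [[[0, 0, 0], [0, 0, 0], 0.3], [[0, 0, 0], [0, 0, 0], 0.3], [[0, 0, 0], [0, 0, 0], 0.3], [[0, 0, 0], [0, 0, 0], 0], [[0, 0, 0], [0, 0, 0], -0.5]], "squeeze": 20}}

```text
time: 13.55
eef_pos: [0.7662, -0.3202, 0.0387]
orientation: [0.627, 3.068, -0.003]
wrist_force: [-0.6, -0.2, 0.2]
grip_width: 0.0546
grip_force: 0.0
```

>>> {"fn": "send_rows", "kwargs": {"targets": [[[0, 0, 0], [0, 0, 0], -0.5], [[0, 0, 0], [0, 0, 0], -0.5], [[0, 0, 0], [0, 0, 0], -0.5], [[0, 0, 0], [0, 0, 0], -0.5], [[0, 0, 0], [0, 0, 0], -0.5]], "squeeze": 25}}

```text
time: 14.05
eef_pos: [0.7661, -0.3202, 0.0386]
orientation: [0.627, 3.068, -0.003]
wrist_force: [-1.1, -0.1, 4.3]
grip_width: 0.0541
grip_force: 25.0
```

Run:
```python
from h import *
p,R0,s=cur();print(p,s['qpos'].round(3),R0.as_matrix().round(3)[:,2],s['grip_width'],s['grip_force'],s['wrist_force'])
```

```text
[ 0.76613608 -0.32024686  0.03856081] [ 0.711  0.913 -0.677  1.061  0.539  1.319  1.28 ] [ 0.009 -0.004 -1.   ] 0.054081658142650584 24.9999169644434 [-1.05155065 -0.0513943   4.285157  ]
```

>>> {"fn": "send_rows", "kwargs": {"targets": [[[0, 0, 0], [0, 0, -0.02], -0.5], [[0, 0, 0], [0, 0, -0.06], -0.5], [[0, 0, 0], [0, 0, -0.11], -0.5], [[0, 0, 0], [0, 0, -0.16], -0.5], [[0, 0, 0], [0, 0, -0.21], -0.5]]}}

```text
time: 14.55
eef_pos: [0.7632, -0.3192, 0.2494]
orientation: [0.627, 3.071, -0.002]
wrist_force: [0.7, 0.1, -3.1]
grip_width: 0.0535
grip_force: 25.0
```

>>> {"fn": "send_rows", "kwargs": {"targets": [[[0, 0, 0], [0, 0, -0.03], -0.5], [[0, 0, 0], [0, 0, -0.05], -0.5], [[0, 0, 0], [0, 0, -0.05], -0.5]]}}

```text
time: 14.85
eef_pos: [0.7645, -0.3188, 0.3019]
orientation: [0.626, 3.064, -0.002]
wrist_force: [0.5, 0.1, -2.7]
grip_width: 0.054
grip_force: 25.0
```

Run:
```python
from h import *
M=[robot.camera_model(n) for n in("scene","side")]
b=np.array(tri(M,[(346,213),(248,239)]));t=tri(M,[(348.2,242.6),(210.3,242.5)]);d=(t-b)[:2]
print("boss",b,"tip",t,np.linalg.norm(d),np.degrees(np.arctan2(d[1],d[0])))
# plate corners in both views, z=.01
A=plane(M[0],[(314.4,260.3),(362.6,262.6),(368.6,324),(314.6,321.5)],.01)
s=lambda x,y:((x-380)/3.636+180,y/3.64+215)
B=plane(M[1],[s(434,211),s(668,183),s(690,300),s(438,331)],.01)
print(A.round(3),A.mean(0),B.round(3),B.mean(0))
p,R0,st=cur();print(p,st['qpos'].round(3),st['wrist_force'])
```

```text
boss [0.4727487  0.21503135 0.20061957] tip [0.54284544 0.29215272 0.2011813 ] 0.10421736046846856 47.731845817331106
[[0.503 0.15  0.01 ]
 [0.406 0.236 0.01 ]
 [0.543 0.389 0.01 ]
 [0.639 0.305 0.01 ]] [0.5228418  0.26990249 0.01      ] [[0.633 0.303 0.01 ]
 [0.496 0.15  0.01 ]
 [0.4   0.233 0.01 ]
 [0.539 0.385 0.01 ]] [0.51701685 0.26769843 0.01      ]
[ 0.76445993 -0.31883296  0.30193989] [ 0.616  0.811 -0.703  0.663  0.501  1.761  1.366] [ 0.54641089  0.11066229 -2.72411103]
```

>>> {"fn": "send_rows", "kwargs": {"targets": [[[0, 0, 0], [0.02, 0.026, 0], -0.5], [[0, 0, 0], [0.045, 0.058, 0], -0.5], [[0, 0, 0], [0.073, 0.094, 0], -0.5], [[0, 0, 0], [0.101, 0.13, 0], -0.5], [[0, 0, 0], [0.129, 0.166, 0], -0.5]]}}

```text
time: 15.35
eef_pos: [0.7082, -0.1145, 0.294]
orientation: [0.628, 3.073, -0.004]
wrist_force: [-0.1, 1.2, -1.6]
grip_width: 0.0538
grip_force: 25.0
```

>>> {"fn": "send_rows", "kwargs": {"targets": [[[0, 0, -6], [0.028, 0.036, 0], -0.5], [[0, 0, -12], [0.056, 0.072, 0], -0.5], [[0, 0, -18], [0.084, 0.108, 0], -0.5], [[0, 0, -24], [0.112, 0.144, 0], -0.5], [[0, 0, -30], [0.14, 0.18, 0], -0.5]]}}

```text
time: 15.85
eef_pos: [0.6501, 0.1056, 0.2931]
orientation: [-0.195, 3.131, -0.008]
wrist_force: [0.3, 0.6, -3.3]
grip_width: 0.0539
grip_force: 25.0
```

Run:
```python
from h import *
p,R0,st=cur();print(p,st['qpos'].round(3))
go([.588,.344,.30],tilted(48,0,-1))
```

```text
[0.65009435 0.10557569 0.29313585] [ 0.462  0.47  -0.969  1.293  0.389  1.567  1.242]
turn [ -0.4   0.1 -40.9] shift [ 0.032  0.244 -0.008] rows>= 4.9
```

>>> {"fn": "send_rows", "kwargs": {"targets": [[[0, 0, -7], [0.006, 0.042, -0.002], -0.5], [[0, 0, -14], [0.012, 0.084, -0.004], -0.5], [[0, 0, -21], [0.018, 0.126, -0.006], -0.5], [[-0.2, 0, -28], [0.024, 0.168, -0.008], -0.5], [[-0.3, 0, -35], [0.029, 0.21, -0.008], -0.5]]}}

```text
time: 16.35
eef_pos: [0.5965, 0.3103, 0.3004]
orientation: [-1.13, 2.928, -0.003]
wrist_force: [0.9, 0.1, -2.5]
grip_width: 0.0539
grip_force: 25.0
```

Run:
```python
from h import *
p,R0,st=cur();print(p,st['qpos'].round(3))
go([.588,.344,.174],tilted(48,0,-1))
```

```text
[0.5964536  0.31029847 0.30041975] [ 0.176  0.552 -1.094  1.237  0.489  1.62   1.485]
turn [-0.2  0.1 -5.8] shift [-0.016  0.031  0.126] rows>= 2.6
```

>>> {"fn": "send_rows", "kwargs": {"targets": [[[-0.1, 0, -5.8], [-0.016, 0.031, 0], -0.5], [[-0.2, 0, -5.8], [-0.016, 0.031, 0.03], -0.5], [[-0.2, 0, -5.8], [-0.016, 0.031, 0.07], -0.5], [[-0.2, 0, -5.8], [-0.016, 0.031, 0.11], -0.5], [[-0.2, 0, -5.8], [-0.016, 0.031, 0.126], -0.5]]}}

```text
time: 16.85
eef_pos: [0.5872, 0.3407, 0.1697]
orientation: [1.269, -2.869, 0.0]
wrist_force: [1.0, -0.0, -3.4]
grip_width: 0.0538
grip_force: 25.0
```

>>> {"fn": "send_rows", "kwargs": {"targets": [[[0, 0, 0], [0, 0, 0], -0.5], [[0, 0, 0], [0, 0, 0], -0.5]]}}

```text
time: 17.05
eef_pos: [0.5899, 0.3437, 0.1771]
orientation: [-1.268, 2.868, 0.004]
wrist_force: [-0.1, 0.3, -2.6]
grip_width: 0.0539
grip_force: 25.0
```

Run:
```python
from h import *
p,R0,st=cur();print(p,st['qpos'].round(3),R0.as_matrix().round(3),st['time'])
go([.588,.344,.174],tilted(48,0,-1)); go([.531,.281,.174],tilted(48,0,-1))
o=[]
for n in("side","scene"):
    c=robot.read_camera(n);u,v=proj(robot.camera_model(n),[.56,.31,.2])[0].astype(int);print(n,u-50,v-55)
    o.append(cv2.resize(c[v-55:v+55,u-50:u+50,::-1],None,fx=4,fy=4,interpolation=cv2.INTER_CUBIC))
cv2.imwrite("pics/c6.png",np.hstack(o))
```

```text
[0.58991093 0.34374852 0.17710519] [ 0.145  0.639 -1.073  1.399  0.558  1.421  1.483] [[-0.673 -0.74   0.004]
 [-0.74   0.673  0.005]
 [-0.006  0.    -1.   ]] 17.05
turn [ 0.   0.3 -0.3] shift [0.001 0.002 0.003] rows>= 0.1
turn [ 0.   0.3 -0.3] shift [0.086 0.001 0.003] rows>= 1.7
side 151 188
scene 297 195
```

View pics/c6.png

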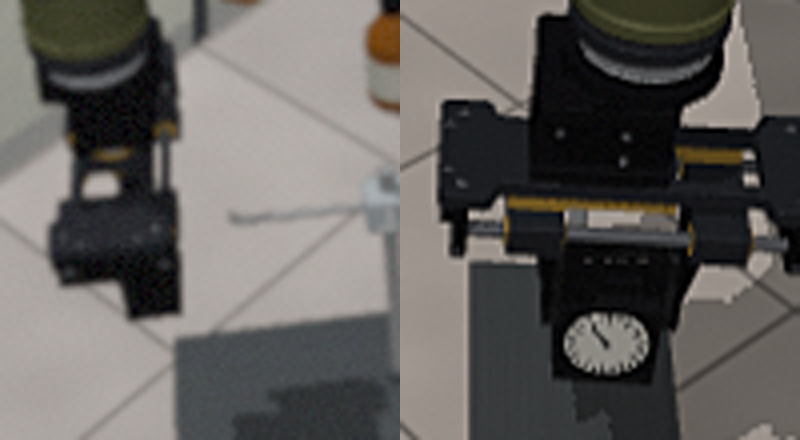

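The side half shows the hook tip at crop (232,215), level with the gripped head. The scene half shows the dial facing outward, centred at crop (606,343). Checking that against the expected dial position.

Run:
```python
from h import *
p,R0,st=cur();u=np.array([.669,.743,0])
m=robot.camera_model("scene")
for o in(.011,.015,.019): print(o,proj(m,p+u*o+[0,0,-.0106]),"seen 348.5 280.7")
print(proj(m,p+u*.015+[0,0,-.0006]))
# hook tip and boss line in scene/side versus model
for n in("scene","side"): print(n,proj(robot.camera_model(n),[[.519+.669*a,.2675+.743*a,z] for a,z in((-.07,.2),(.037,.209),(.038,.2))]).round(1))
```

```text
0.011 [[347.95871318 279.44982396]] seen 348.5 280.7
0.015 [[348.04340646 280.83076431]] seen 348.5 280.7
0.019 [[348.12856886 282.22025137]] seen 348.5 280.7
[[348.50998092 277.57866083]]
scene [[346.4 213.3]
 [348.8 240.4]
 [348.5 243.7]]
side [[248.1 239.2]
 [208.8 241.3]
 [208.8 243.6]]
```

>>> {"fn": "send_rows", "kwargs": {"targets": [[[0, 0.3, 0], [0, 0.001, 0.003], -0.5], [[0, 0.3, 0], [0.015, 0.001, 0.003], -0.5], [[0, 0.3, 0], [0.03, 0.001, 0.003], -0.5], [[0, 0.3, 0], [0.045, 0.001, 0.003], -0.5]]}}

```text
time: 17.55
eef_pos: [0.5585, 0.3112, 0.1739]
orientation: [-1.271, 2.872, -0.0]
wrist_force: [0.1, 0.2, -2.3]
grip_width: 0.054
grip_force: 25.0
```

>>> {"fn": "send_rows", "kwargs": {"targets": [[[0, 0, 0], [0.01, 0, 0], -0.5], [[0, 0, 0], [0.02, 0, 0], -0.5], [[0, 0, 0], [0.03, 0, 0], -0.5], [[0, 0, 0], [0.038, 0, 0], -0.5], [[0, 0, 0], [0.038, 0, 0], -0.5]]}}

```text
time: 18.05
eef_pos: [0.5327, 0.2818, 0.173]
orientation: [1.27, -2.873, 0.002]
wrist_force: [0.2, -0.0, -2.3]
grip_width: 0.0535
grip_force: 25.0
```

Run:
```python
from h import *
p,R0,st=cur();print(p,R0.as_matrix().round(3)[:,2],st['wrist_force'],st['moment'])
go([.5335,.2835,.174],tilted(48,0,-1))
o=[]
for n in("side","scene"):
    c=robot.read_camera(n);u,v=proj(robot.camera_model(n),[.52,.27,.2])[0].astype(int)
    o.append(cv2.resize(c[v-55:v+55,u-50:u+50,::-1],None,fx=4,fy=4,interpolation=cv2.INTER_CUBIC))
cv2.imwrite("pics/c7.png",np.hstack(o))
```

```text
[0.53273784 0.28178466 0.17296438] [ 0.    -0.001 -1.   ] [ 0.19812504 -0.02795286 -2.27886783] [ 0.15364917 -0.07936557 -0.01038071]
turn [-0.  -0.  -0.3] shift [-0.002  0.001 -0.001] rows>= 0.0
```

>>> {"fn": "send_rows", "kwargs": {"targets": [[[0, 0, 0], [0, 0, 0.003], -0.5], [[0, 0, 0], [0, 0, 0.006], -0.5], [[0, 0, 0], [0, 0, 0.008], -0.5], [[0, 0, 0], [0, 0, 0.008], -0.5]]}}

```text
time: 18.55
eef_pos: [0.5328, 0.2828, 0.1643]
orientation: [1.271, -2.872, -0.0]
wrist_force: [-0.2, 0.7, -1.6]
grip_width: 0.0538
grip_force: 25.0
```

>>> {"fn": "send_rows", "kwargs": {"targets": [[[0, 0, 0], [0, 0, 0.001], -0.5], [[0, 0, 0], [0, 0, 0.002], -0.5], [[0, 0, 0], [0, 0, 0.002], -0.5]]}}

```text
time: 18.85
eef_pos: [0.5331, 0.2827, 0.1628]
orientation: [1.27, -2.873, 0.0]
wrist_force: [-0.5, 0.4, -2.2]
grip_width: 0.0538
grip_force: 25.0
```

>>> {"fn": "send_rows", "kwargs": {"targets": [[[0, 0, 0], [0, 0, 0.001], -0.5], [[0, 0, 0], [0, 0, 0.001], -0.5]]}}

```text
time: 19.05
eef_pos: [0.5331, 0.2827, 0.1618]
orientation: [1.27, -2.873, 0.0]
wrist_force: [-0.7, 0.7, -2.6]
grip_width: 0.0542
grip_force: 25.0
```

>>> {"fn": "send_rows", "kwargs": {"targets": [[[0, 0, 0], [0, 0, 0.001], -0.5], [[0, 0, 0], [0, 0, 0.001], -0.5]]}}

```text
time: 19.25
eef_pos: [0.5332, 0.2828, 0.1613]
orientation: [-1.27, 2.873, -0.0]
wrist_force: [-1.4, -0.5, 0.6]
grip_width: 0.0537
grip_force: 25.0
```

>>> {"fn": "send_rows", "kwargs": {"targets": [[[0, 0, 0], [0, 0, 0.001], -0.5], [[0, 0, 0], [0, 0, 0.001], -0.5]]}}

```text
time: 19.45
eef_pos: [0.5333, 0.2828, 0.1612]
orientation: [-1.27, 2.873, -0.001]
wrist_force: [-2.6, -2.5, 6.4]
grip_width: 0.0542
grip_force: 25.0
```

>>> {"fn": "send_rows", "kwargs": {"targets": [[[0, 0, 0], [0, 0, 0.001], -0.5], [[0, 0, 0], [0, 0, 0.001], -0.5]]}}

```text
time: 19.65
eef_pos: [0.5333, 0.2828, 0.1611]
orientation: [-1.27, 2.873, -0.002]
wrist_force: [-4.0, -4.1, 10.2]
grip_width: 0.0541
grip_force: 25.0
```

The bar rests on the rod at the expected height (slot top 0.2026 m). Easing off the load and opening slowly.

>>> {"fn": "send_rows", "kwargs": {"targets": [[[0, 0, 0], [0, 0, -0.002], -0.5], [[0, 0, 0], [0, 0, -0.002], -0.5], [[0, 0, 0], [0, 0, -0.002], 0.28], [[0, 0, 0], [0, 0, -0.002], 0.32], [[0, 0, 0], [0, 0, -0.002], 0.36]], "squeeze": 5}}

```text
time: 20.15
eef_pos: [0.5331, 0.2828, 0.1608]
orientation: [1.271, -2.873, -0.0]
wrist_force: [0.4, 0.5, -0.1]
grip_width: 0.0584
grip_force: 0.0
```

>>> {"fn": "send_rows", "kwargs": {"targets": [[[0, 0, 0], [0, 0, 0], 0.5], [[0, 0, 0], [0, 0, 0], 0.7], [[0, 0, 0], [0, 0, 0], 1], [[0, 0, 0], [0, 0, 0], 1], [[0, 0, 0], [0, 0, 0], 1]]}}

```text
time: 20.65
eef_pos: [0.5331, 0.2827, 0.1609]
orientation: [1.271, -2.873, 0.0]
wrist_force: [0.4, 0.3, -0.5]
grip_width: 0.0851
grip_force: 0.0
```

>>> {"fn": "send_rows", "kwargs": {"targets": [[[0, 0, 0], [0, 0, 0], 1], [[0, 0, 0], [0, 0, 0], 1], [[0, 0, 0], [0, 0, -0.01], 1], [[0, 0, 0], [0, 0, -0.02], 1], [[0, 0, 0], [0, 0, -0.03], 1]]}}

```text
time: 21.15
eef_pos: [0.5333, 0.283, 0.1922]
orientation: [-1.27, 2.873, -0.0]
wrist_force: [0.8, 0.2, 0.6]
grip_width: 0.087
grip_force: 0.0
```

>>> {"fn": "send_rows", "kwargs": {"targets": [[[0, 0, 0], [0, 0, -0.03], 1], [[0, 0, 0], [0, 0, -0.06], 1], [[0, 0, 0], [0, 0, -0.1], 1], [[0, 0, 0], [0, 0, -0.13], 1], [[0, 0, 0], [0, 0, -0.16], 1]]}}

```text
time: 21.65
eef_pos: [0.533, 0.283, 0.3536]
orientation: [-1.27, 2.872, -0.0]
wrist_force: [0.2, 0.3, 0.8]
grip_width: 0.0873
grip_force: 0.0
```

Run:
```python
from h import *
p,R0,st=cur();print(p,st['wrist_force'],st['time'])
o=[]
for n in("side","scene"):
    c=robot.read_camera(n);u,v=proj(robot.camera_model(n),[.52,.27,.17])[0].astype(int)
    o.append(cv2.resize(c[v-70:v+40,u-50:u+50,::-1],None,fx=4,fy=4,interpolation=cv2.INTER_CUBIC))
cv2.imwrite("pics/c8.png",np.hstack(o))
```

```text
[0.53299179 0.28300174 0.35362981] [0.16306953 0.29534836 0.77456979] 21.65
```

View pics/c8.png

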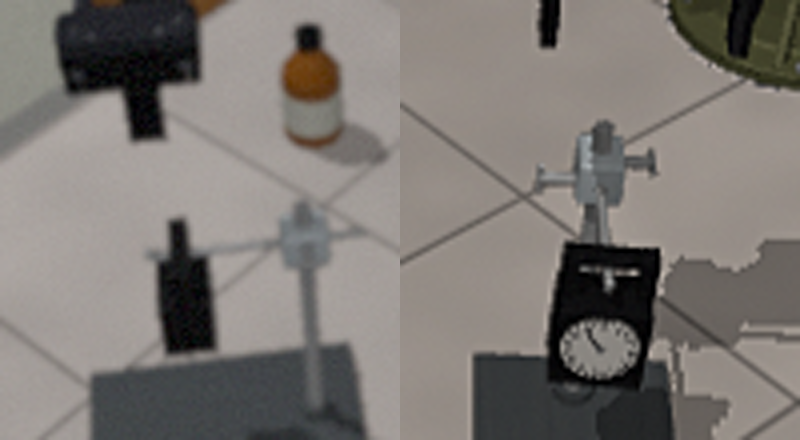

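The timer hangs on the hook: in the side half it is at (185,290) with the rod passing through the slot at (180,250), and in the scene half the dial (600,350) faces outward. The gripper is well clear. I'll let it settle and hand in.

>>> {"fn": "send_rows", "kwargs": {"targets": [[[0, 0, 0], [0, 0, 0], 1], [[0, 0, 0], [0, 0, 0], 1], [[0, 0, 0], [0, 0, 0], 1], [[0, 0, 0], [0, 0, 0], 1], [[0, 0, 0], [0, 0, 0], 1]]}}

```text
time: 22.25
eef_pos: [0.533, 0.2826, 0.3503]
orientation: [1.27, -2.872, 0.0]
wrist_force: [-0.2, -0.1, 0.8]
grip_width: 0.087
grip_force: 0.0
```

>>> {"fn": "send_rows", "kwargs": {"targets": [[[0, 0, 0], [0, 0, 0], 1], [[0, 0, 0], [0, 0, 0], 1], [[0, 0, 0], [0, 0, 0], 1], [[0, 0, 0], [0, 0, 0], 1], [[0, 0, 0], [0, 0, 0], 1]]}}

```text
time: 22.75
eef_pos: [0.5331, 0.2828, 0.3509]
orientation: [1.271, -2.873, 0.0]
wrist_force: [0.1, 0.5, 0.6]
grip_width: 0.0868
grip_force: 0.0
```

```bash
python3 -c "
from cell import robot
print(robot.sign_off())"
```

```text
the job is handed in; nothing more can be done
None
```

I stood the timer on its foot and let go, then took it again and hung it by its slot on the hook with the dial facing outward; the job was handed in at 22.75 s with the gripper clear and the beaker, bottle and slide box not touched.

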